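# Tidy the baking tools into their holders

## Task

Put the decorating tools away after the baking session: take the wooden spoon and the red pastry brush off the grey slanted rest and stand each one upright on its handle end, the spoon in the wide green cup and the brush in the narrow blue tube, with the handle down to the bottom and the head up. Do not shift or tip the yellow paper cup, the jar or the copper cutter ring.

Things in the scene. Friction and masses are not known exactly. Their poses are not given: they have to be found in the camera images.
- spoon: Wooden spoon, 271 mm long, 60 g. Origin: centre of the handle's foot end; z axis along the handle, foot to head; y across the flat head. Handle 14 (y) by 12 mm (x), last 12 mm at the foot tapered to 10 by 8; head (42 mm wide, 10 thick) begins 206 mm from the foot. Starts in a lane of the rest, z axis slanting up at 45 degrees, head away from the robot, y level.
- brush: Pastry brush with red handle, steel ferrule and yellow head, 271 mm long, about 70 g. Origin, axes and handle exactly as the spoon's; the head (36 mm wide in y, 14 mm thick) begins 205 mm from the foot. Starts in the other lane of the rest.
- spoon_grip (a point): Point on the spoon's handle axis 145 mm from the foot: a good place to grip across the 14 mm width (y).
- brush_grip (a point): Point on the brush's handle axis 145 mm from the foot: a good place to grip across the 14 mm width (y).
- rest: Fixed grey rest. Origin on the table under its middle; x: level direction the tools point (foot to head). Base 180 (x) by 210 by 8 mm; lanes at y = +60 and -60. A foot stands at x = -85 behind a 22 mm high lip; 190 mm up the handle (x = 57, 137 mm high) it lies on a cross bar between side guides 2 mm clear of it and 10 mm high. Between foot and bar the handle is free all round.
- crock: Fixed wide green cup, open on top, 105 mm high, outer diameter 62 mm, inner diameter 52 mm, inner floor 6 mm above the table. Origin at the centre of its underside, z up.
- crock_mouth (a point): Centre of the green cup's rim, 105 mm above the table.
- sleeve: Fixed narrow blue tube, closed at the bottom, on a round foot of diameter 72 mm and 6 mm thick. Tube 105 mm high, outer diameter 34 mm, inner diameter 26 mm, inner floor 6.5 mm above the table. Origin at the centre of its underside, z up.
- sleeve_mouth (a point): Centre of the blue tube's rim, 105 mm above the table.
- cup: Bystander: empty yellow paper cup, 64 mm across the rim, 65 mm high, 30 g, loose. Origin at the centre of its underside.
- jar: Bystander: closed glass jar with red cap, diameter 54 mm, 85 mm high, loose. Origin at the centre of its underside.
- cutter: Bystander: copper ring-shaped biscuit cutter, diameter 68 mm, 22 mm high, loose. Origin at the centre of its underside.

How it is judged:
By the outcome, as a careful person would: the job done as asked, in the order asked, and still so for the second after the job is handed in, with the robot touching nothing.
It also fails if it takes over 72 s, if anything falls off the work surface, if the arm or the gripper's body presses on something with over 40 N, if the wrist force passes 120 N, or if a joint passes its speed limit or range.

## Robot

A 6-joint arm with a two-finger parallel gripper is mounted at the origin on the work surface. World frame = base frame: x ahead of the robot, y to its left, z up, the work surface at z = 0. Lengths are in mm, angles in rad, forces in N, time in s.
With the tool pointing down it reaches from about 400 to 925 mm from the base axis. Payload 12.5 kg.
Tool frame: the origin (TCP) lies midway between the tips of the shut fingers; the grasp point (between the pads) lies 19 mm behind it; z points along the fingers, y is the line along which they close (so a half turn about z gives the same grasp; the last joint's range is limited). The gripper opens to 95 mm and grips with 3 to 60 N. Pads are 20 mm wide; open, the fingers measure 119 mm over their backs; the gripper's body (75 mm by 180 mm) begins 59 mm behind the grasp point.
Start: joints at [-1.429, 0.491, 1.559, -0, 1.092, -0.106], TCP at [153.317, -605.921, 214.661] pointing down, gripper open.
Joint ranges: [-3.1, 3.1], [-0.84, 2.19], [0.05, 2.79], [-1.13, 4.28], [0.06, 2.93], [-2.69, 2.69]. Speed limits (rad/s): [2.22, 2.22, 2.79, 3.14, 3.14, 3.14].

## Interface

Orientations are given as [roll, pitch, yaw] about the fixed x, y, z axes, in that order (R = Rz(yaw) Ry(pitch) Rx(roll)).
In Python, from cell import env gives the robot as it stands.
- The arm moves only by the tool arm_command, never from a script. Its argument "targets" is a list of rows, each a list of 5 numbers: the shift along the tool's x, y, z in mm, then the turn about the tool's z in degrees, then the opening, from 0 (shut) to 1 (fully open). In form: [[tx, ty, tz, roll, fingers], ...]. A call has 1 to 5 rows; each row is the pose to reach, as a shift and turn from the pose commanded when the call began, along the tool's axes at that moment; what a row does not reach only later rows make up. A row lasts 1/10 s, in which the tool goes at most 50 mm and 8.59 degrees, less where a joint would pass 70% of its speed; a pose out of reach is approached as far as the arm can. A call with a gripper value outside its range is refused whole. The fingers move at their own pace and stop on an object; the grip force is fixed at half the most. Time passes only in rows, so rows that repeat a pose let the fingers close. It gives the time, the measured TCP pose, the force, the opening and the grip force at its end, in the units of the state.
- env.state(): the state, without advancing time (a new reading comes with each control period).
- env.read_camera(name): name is "side" or "top" or "wrist"; returns a dict with "frame" (400x640x3 uint8, red, green, blue), "vertical_fov" (degrees; the focal length in pixels is half the picture's height over the tangent of half this angle, whatever the lens; pixels are square), "cx", "cy" (the principal point, pixels), "world_from_camera" (4x4, takes a point from camera to world coordinates); the wrist camera has in their place "hand_eye" (4x4, takes a point from camera to tool coordinates, whose origin is the TCP and whose axes are the flange's). Camera axes: x right, y down, z forward; pixel columns grow to the right and rows downward; lengths in mm; the calibration is good to about 2 mm. A picture is of the moment at which its call begins: read the wrist's pose just before it. There is no depth.
- env.job_done(): hands the job in; it is judged then, once.
The state is a dict: "t": time; "joints": joint angles; "qvel": joint speeds; "tau": joint torques, N m; "eef_pos": TCP position; "tcp_rot": TCP orientation; "ft_force": force on the tool from outside, world axes, zero at the start; "moment": the same for the moment, N m; "opening": opening from 0.0 (shut) to 1.0 (fully open); "grip_force": force on a finger pad.
Only numpy, scipy, OpenCV 4.12 (cv2) and the standard library are available. Lean on these libraries where they do the work, as an engineer would, in place of code of your own. Each camera call takes 0.05 s, during which the arm holds its last target. There are 200 camera calls.

## Working session

There is one attempt and no reset: what is moved stays moved. The work goes in short steps, Python scripts to look and compute and a tool call to move; the robot and the scene stay as the last step left them, time stands still between calls to the robot, and variables do not carry over. Pictures are saved under pics/ and viewed, at most 10 in all, crops included, and the job is handed in when it is done.

Besides the shell and the picture viewer there is one more tool, called as name(argument=value, ...), one argument or row to a line, values as JSON. arm_command: Moves the arm, as the interface text tells. Its arguments: {"type":"object","properties":{"targets":{"type":"array","items":{"type":"array","items":{"type":"number"}}}},"required":["targets"]}

```bash
ls; mkdir -p pics; cat > h.py <<'E'
import numpy as np, cv2
from cell import env
def get(n):
    c=env.read_camera(n); return c
def K(c):
    f=c["frame"].shape[0]/2/np.tan(np.radians(c["vertical_fov"])/2); return f,c["cx"],c["cy"]
def ray(c,u,v,T=None):
    T=np.array(c["world_from_camera"]) if T is None else T
    f,cx,cy=K(c); d=T[:3,:3]@np.array([(u-cx)/f,(v-cy)/f,1]); return T[:3,3],d/np.linalg.norm(d)
def onz(c,u,v,z,T=None):
    o,d=ray(c,u,v,T); return o+d*(z-o[2])/d[2]
def proj(c,p,T=None):
    T=np.array(c["world_from_camera"]) if T is None else T
    f,cx,cy=K(c); q=T[:3,:3].T@(np.array(p)-T[:3,3]); return f*q[0]/q[2]+cx,f*q[1]/q[2]+cy
def tri(o1,d1,o2,d2):
    A=np.stack([d1,-d2],1); s=np.linalg.lstsq(A,o2-o1,rcond=None)[0]
    a,b=o1+d1*s[0],o2+d2*s[1]; return (a+b)/2,np.linalg.norm(a-b)
def save(c,n): cv2.imwrite(f"pics/{n}.png",c["frame"][:,:,::-1])
E
python3 - <<'E'
from h import *
print(env.state())
for n in("top","side"):
    c=get(n); save(c,n+"0"); print(n,np.round(c["world_from_camera"],3).tolist(),K(c))
    np.save(n+"0.npy",c,allow_pickle=True)
E
```

```text
pics
{'t': 0.0, 'joints': array([-1.42856122e+00,  4.91550761e-01,  1.55944428e+00,  1.94806869e-05,
        1.09166504e+00, -1.05567012e-01]), 'qvel': array([ 0.00071486, -0.00036967,  0.00012041,  0.00099949,  0.00065044,
        0.00225157]), 'tau': array([-1.97528556e-05, -6.12644506e+01, -2.58185756e+01,  6.92556845e-02,
        4.82776249e-02, -1.47641481e-04]), 'eef_pos': array([ 153.30970117, -605.66623956,  214.06898639]), 'tcp_rot': array([-3.14053299e+00, -1.29656680e-04,  2.47793057e-01]), 'ft_force': array([ 0.68771028,  0.62444283, -0.00542176]), 'moment': array([ 0.00927765, -0.00658848, -0.02331861]), 'grip_force': 0.0, 'opening': 0.9974057377922196}
top [[-0.009, -0.998, 0.064, 514.932], [-1.0, 0.009, -0.003, 4.842], [0.002, -0.064, -0.998, 1305.092], [0.0, 0.0, 0.0, 1.0]] (np.float64(519.3326003567985), 320.34573852846125, 197.01035173488518)
side [[-0.761, -0.484, 0.433, 104.107], [-0.649, 0.55, -0.526, 604.641], [0.017, -0.681, -0.732, 909.282], [0.0, 0.0, 0.0, 1.0]] (np.float64(455.5846869526952), 319.25497667610745, 203.61935312623996)
```

View pics/top0.png

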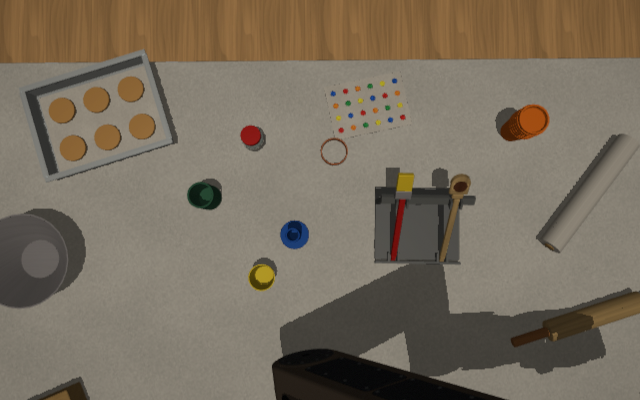

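View pics/side0.png

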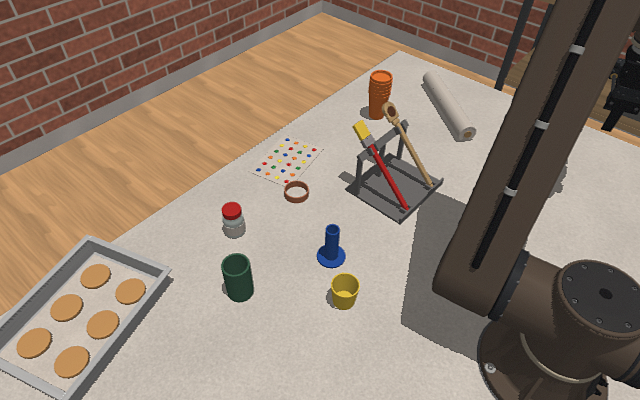

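The top view shows the rest near (418,225), with the red brush in the left lane and the spoon in the right. The green cup is at (204,195), the blue tube at (294,235), the yellow cup at (262,277), the jar at (251,136) and the cutter at (334,152). The tool can't tilt, so I plan to grip each tool by its head, swing it upright about its foot behind the lip, then carry it over.

```bash
cat >> h.py <<'E'
def mask(c,lo,hi,roi):
    h=cv2.cvtColor(c["frame"],cv2.COLOR_RGB2HSV); m=np.zeros(h.shape[:2],np.uint8)
    x0,y0,x1,y1=roi; s=h[y0:y1,x0:x1]
    lo,hi=list(lo),list(hi)
    if lo[0]<0:
        r=cv2.inRange(s,(180+lo[0],lo[1],lo[2]),(180,hi[1],hi[2]))|cv2.inRange(s,(0,lo[1],lo[2]),tuple(hi))
    else: r=cv2.inRange(s,tuple(lo),tuple(hi))
    n,l,st,_=cv2.connectedComponentsWithStats(r); 
    if n>1: m[y0:y1,x0:x1]=(l==1+np.argmax(st[1:,4]))*255
    return m
def line(m):
    p=cv2.findNonZero(m)[:,0].astype(np.float32); vx,vy,a,b=cv2.fitLine(p,cv2.DIST_HUBER,0,.01,.01).ravel()
    d=np.array([vx,vy]); t=(p-[a,b])@d; return np.array([a,b]),d,t.min(),t.max()
def line3(c1,l1,c2,l2,T1=None,T2=None):
    ns=[]
    for c,l,T in((c1,l1,T1),(c2,l2,T2)):
        o,e1=ray(c,*(l[0]-100*l[1]),T); o,e2=ray(c,*(l[0]+100*l[1]),T); n=np.cross(e1,e2); n/=np.linalg.norm(n); ns.append((n,n@o))
    (n1,d1),(n2,d2)=ns; u=np.cross(n1,n2); u/=np.linalg.norm(u)
    p=np.linalg.lstsq(np.array([n1,n2,u]),np.array([d1,d2,0]),rcond=None)[0]
    return p,u*(np.sign(u[2]))
def closest(p,u,c,px,T=None):
    o,d=ray(c,*px,T); A=np.stack([u,-d],1); s=np.linalg.lstsq(A,o-p,rcond=None)[0]; return p+u*s[0]
E
python3 - <<'E'
from h import *
t=np.load("top0.npy",allow_pickle=True).item(); s=np.load("side0.npy",allow_pickle=True).item()
R=(-10,150,60),(10,255,255); W=(10,60,50),(25,200,255); Y=(22,120,80),(35,255,255)
for n,col,rt,rs in(("brush",R,(380,190,420,270),(355,130,420,220)),("spoon",W,(435,190,475,270),(395,125,440,195))):
    mt=mask(t,*col,rt); ms=mask(s,*col,rs); lt=line(mt); ls=line(ms)
    p,u=line3(t,lt,s,ls); print(n,mt.sum()/255,ms.sum()/255,"dir",u.round(3),"elev",np.degrees(np.arcsin(u[2])),"yaw",np.degrees(np.arctan2(u[1],u[0])))
    for c,l in((t,lt),(s,ls)):
        for e in l[2:]:
            print("  end px",(l[0]+e*l[1]).round(1),closest(p,u,c,l[0]+e*l[1]).round(1))
for n,col,r in(("crock",((60,60,15),(95,255,255)),(180,175,230,215)),("sleeve",((100,120,40),(125,255,255)),(270,215,320,255)),("cup",((22,120,40),(35,255,255)),(240,255,285,300))):
    m=mask(t,*col,r); p=cv2.findNonZero(m)[:,0].astype(float)+0
    print(n,p.min(0),p.max(0),p.mean(0),"z0",onz(t,*p.mean(0),0).round(1),"z6",onz(t,*((p.min(0)+p.max(0))/2),6).round(1))
    if n=="crock":
        far=p.min(0);near=p.max(0)
        print(" rimleft",onz(t,far[0]-.5,p[:,1].mean(),105)," baseright",onz(t,near[0]+.5,p[:,1].mean(),0),"top",onz(t,p[:,0].mean(),far[1]-.5,105),"bot",onz(t,p[:,0].mean(),near[1]+.5,105))
m=cv2.findNonZero(mask(t,(-10,150,60),(10,255,255),(235,120,270,152)))[:,0]; print("jar",onz(t,*m.mean(0),85))
w=get("wrist"); save(w,"w0"); print(np.round(w["hand_eye"],3).tolist(),K(w))
E
```

```text
brush 365.0 394.0 dir [ 0.699 -0.019  0.714] elev 45.60037612428248 yaw -1.584622232406958
  end px [392.2 260.2] [ 438.9 -175.9    7.9]
  end px [402.  199.5] [ 581.3 -179.8  153.4]
  end px [370.3 144.9] [ 584.3 -179.9  156.4]
  end px [406.4 209.3] [ 445.  -176.    14.2]
spoon 570.0 374.0 dir [ 0.699 -0.019  0.715] elev 45.641588307953356 yaw -1.5574675587721039
  end px [440.5 261.4] [ 434.7 -296.3    5.9]
  end px [459.3 187.8] [ 604.2 -300.9  179.3]
  end px [397.2 123.8] [ 581.9 -300.3  156.4]
  end px [431.1 186.5] [ 441.1 -296.4   12.4]
crock [187. 182.] [220. 208.] [203.74681754 195.56718529] z0 [604.6 294.7   0. ] z6 [605.6 294.    6. ]
 rimleft [597.73995981 311.3003764  105.        ]  baseright [604.21430823 252.56816962   0.        ] top [630.07532006 271.56931003 105.        ] bot [567.42176178 271.24624831 105.        ]
sleeve [281. 221.] [307. 248.] [294.05930807 234.16968699] z0 [505.6  68.    0. ] z6 [504.8  67.8   6. ]
cup [248. 264.] [274. 290.] [261.16173913 276.8573913 ] z0 [400.2 150.6   0. ] z6 [400.4 150.3   6. ]
jar [741.60720169 166.24208195  85.        ]
[[-0.0, -0.962, -0.271, 76.342], [1.0, -0.0, 0.001, 1.276], [-0.001, -0.271, 0.962, -171.146], [0.0, 0.0, 0.0, 1.0]] (np.float64(350.1146795037892), 317.28556457635784, 197.42544853080622)
```

arm_command(
  targets=[
    [50, -18, -17, 8, 1],
    [100, -36, -34, 15.8, 1],
    [145, -53, -51, 15.8, 1],
    [190, -69, -68, 15.8, 1],
    [235, -85, -86, 15.8, 1],
  ],
)

```text
t: 0.65
eef_pos: [350.4, -471.9, 296.2]
tcp_rot: [-3.141, 0.0, -0.028]
ft_force: [0.3, -1.1, -0.2]
opening: 0.998
grip_force: 0.0
```

```bash
cat > go.py <<'E'
import sys
from h import *
from scipy.spatial.transform import Rotation as Ro
s=env.state(); R=Ro.from_euler("xyz",s["tcp_rot"]).as_matrix()
t=np.array(list(map(float,sys.argv[1:4]))); print("t",s["t"],"pos",s["eef_pos"].round(1),"rot",s["tcp_rot"].round(3),"shift",(R.T@(t-s["eef_pos"])).round(1),"turn",round(float(np.degrees(s["tcp_rot"][2]))+1.6,2),"F",s["ft_force"].round(1),"op",round(s["opening"],3),"g",round(s["grip_force"],1))
E
python3 go.py 604 -301 280
```

```text
t 0.65 pos [ 350.4 -471.9  296.2] rot [-3.141  0.    -0.028] shift [ 248.7 -178.    16.2] turn -0.02 F [ 0.3 -1.1 -0.2] op 0.998 g 0.0
```

arm_command(
  targets=[
    [40, -28, 3, 0, 1],
    [80, -56, 6, 0, 1],
    [120, -86, 9, 0, 1],
    [160, -115, 12, 0, 1],
    [200, -143, 15, 0, 1],
  ],
)

```text
t: 1.15
eef_pos: [554.5, -334.4, 280.4]
tcp_rot: [-3.142, 0.0, -0.028]
ft_force: [-0.4, -1.1, -0.1]
opening: 0.996
grip_force: 0.0
```

arm_command(
  targets=[
    [25, -18, 0, 0, 1],
    [49, -35, 1, 0, 1],
    [49, -35, 1, 0, 1],
    [49, -35, 1, 0, 1],
  ],
)

```text
t: 1.55
eef_pos: [603.0, -302.0, 279.1]
tcp_rot: [-3.141, 0.001, -0.027]
ft_force: [-0.0, -0.3, 0.6]
opening: 0.999
grip_force: 0.0
```

```bash
cat >> h.py <<'E'
from scipy.spatial.transform import Rotation as Ro
def wrist():
    s=env.state(); c=get("wrist"); T=np.eye(4); T[:3,:3]=Ro.from_euler("xyz",s["tcp_rot"]).as_matrix(); T[:3,3]=s["eef_pos"]
    return c,T@np.array(c["hand_eye"]),s
E
python3 - <<'E'
from h import *
c,T,s=wrist(); save(c,"w1"); print(s["t"],s["eef_pos"].round(1),s["tcp_rot"].round(3))
print("pred grasp px",proj(c,(604,-301,177),T), "foot", proj(c,(438,-296.4,10),T))
np.save("w1.npy",[c,T],allow_pickle=True)
E
```

```text
1.55 [ 603.  -302.   279.1] [-3.141e+00  1.000e-03 -2.700e-02]
pred grasp px (np.float64(314.1942994223978), np.float64(195.80374752943428)) foot (np.float64(315.38981038030846), np.float64(278.29402724424995))Traceback (most recent call last):
  File "<stdin>", line 4, in <module>
    arr = np.asanyarray(arr)
ValueError: setting an array element with a sequence. The requested array has an inhomogeneous shape after 1 dimensions. The detected shape was (2,) + inhomogeneous part.
```

View pics/w1.png

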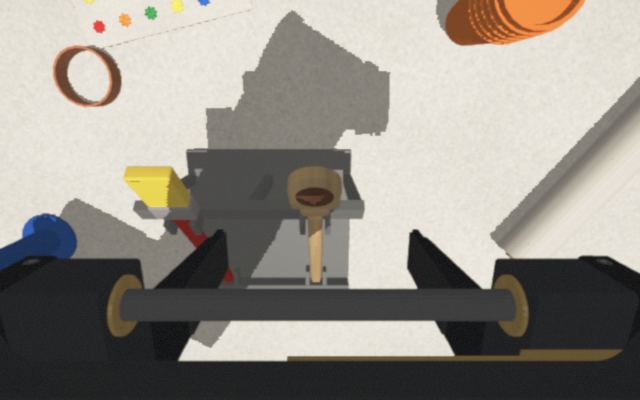

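The spoon head is centred at about (315,190), spanning columns 288–341. That agrees with the predicted grasp point at (314,196), so I'll descend and grip.

arm_command(
  targets=[
    [1, -1, 40, 0, 1],
    [1, -1, 80, 0, 1],
    [1, -1, 110, 0, 1],
    [1, -1, 121, 0, 1],
    [1, -1, 121, 0, 1],
  ],
)

```text
t: 2.1
eef_pos: [603.2, -302.0, 157.8]
tcp_rot: [-3.141, 0.002, -0.029]
ft_force: [-0.3, -0.7, 0.0]
opening: 1.002
grip_force: 0.0
```

arm_command(
  targets=[
    [0, 0, 0, 0, 0.3],
    [0, 0, 0, 0, 0.3],
    [0, 0, 0, 0, 0.3],
    [0, 0, 0, 0, 0.3],
    [0, 0, 0, 0, 0.3],
  ],
)

```text
t: 2.6
eef_pos: [604.1, -301.4, 159.1]
tcp_rot: [3.141, -0.001, -0.028]
ft_force: [0.1, -0.5, -0.3]
opening: 0.639
grip_force: 0.0
```

arm_command(
  targets=[
    [0, 0, 0, 0, 0.3],
    [0, 0, 0, 0, 0.3],
    [0, 0, 0, 0, 0.3],
  ],
)

```text
t: 2.9
eef_pos: [604.0, -301.4, 158.6]
tcp_rot: [3.142, 0.0, -0.028]
ft_force: [-0.2, 0.2, 0.7]
opening: 0.44
grip_force: 30.0
```

arm_command(
  targets=[
    [-15, 0, -15, 0, 0.3],
    [-31, 0, -28, 0, 0.3],
    [-48, 0, -39, 0, 0.3],
    [-66, 0, -48, 0, 0.3],
    [-85, 0, -56, 0, 0.3],
  ],
)

```text
t: 3.4
eef_pos: [519.1, -299.1, 215.4]
tcp_rot: [3.141, -0.002, -0.028]
ft_force: [3.1, -0.5, -0.2]
opening: 0.44
grip_force: 30.0
```

arm_command(
  targets=[
    [-20, 0, -6, 0, 0.3],
    [-41, 0, -10, 0, 0.3],
    [-61, 0, -13, 0, 0.3],
    [-81, 0, -14, 0, 0.3],
    [-81, 0, -14, 0, 0.3],
  ],
)

```text
t: 3.9
eef_pos: [437.0, -296.8, 229.2]
tcp_rot: [3.141, -0.001, -0.029]
ft_force: [1.3, 0.2, -1.6]
opening: 0.435
grip_force: 30.0
```

```bash
python3 - <<'E'
from h import *
print(env.state()["eef_pos"],env.state()["ft_force"].round(1))
c=get("side"); save(c,"s1"); 
f=cv2.resize(c["frame"][60:260,280:480],None,fx=3,fy=3)
cv2.imwrite("pics/s1c.png",f[:,:,::-1])
E
```

```text
[ 436.96892173 -296.77551104  229.21783595] [ 1.3  0.2 -1.6]
```

View pics/s1c.png

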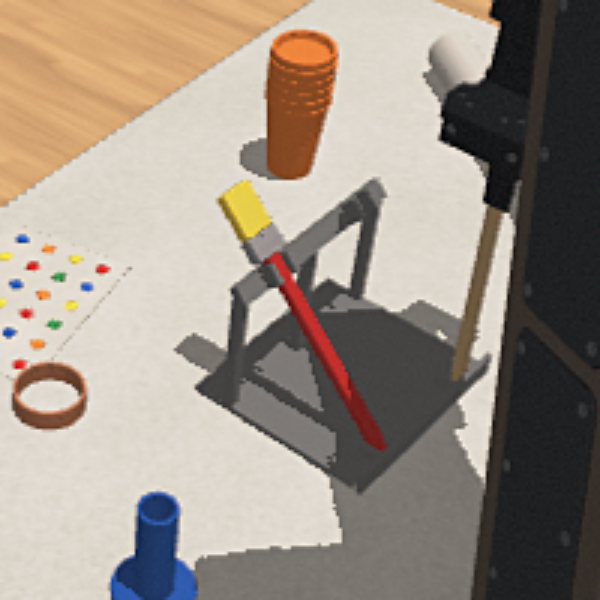

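The spoon is now nearly vertical, with its foot near (460,375) in the crop and its head in the fingers. I'll lift it clear and measure the tilt.

arm_command(
  targets=[
    [0, 0, -25, 0, 0.3],
    [0, 0, -55, 0, 0.3],
    [0, 0, -85, 0, 0.3],
    [0, 0, -115, 0, 0.3],
    [0, 0, -135, 0, 0.3],
  ],
)

```text
t: 4.45
eef_pos: [439.1, -296.8, 365.6]
tcp_rot: [3.14, -0.001, -0.028]
ft_force: [-0.3, 0.6, -1.1]
opening: 0.44
grip_force: 30.0
```

```bash
python3 go.py 560 80 364
```

```text
t 4.45 pos [ 439.1 -296.8  365.6] rot [ 3.14e+00 -1.00e-03 -2.80e-02] shift [ 110.5 -380.     1.3] turn 0.02 F [-0.3  0.6 -1.1] op 0.44 g 30.0
```

arm_command(
  targets=[
    [7, -30, 0, 0, 0.3],
    [17, -72, 0, 0, 0.3],
    [28, -115, 0, 0, 0.3],
    [39, -160, 0, 0, 0.3],
    [50, -205, 0, 0, 0.3],
  ],
)

```text
t: 4.95
eef_pos: [494.7, -91.2, 363.5]
tcp_rot: [3.142, 0.0, -0.028]
ft_force: [1.2, -0.7, 0.4]
opening: 0.435
grip_force: 30.0
```

arm_command(
  targets=[
    [11, -45, 0, 0, 0.3],
    [22, -90, 0, 0, 0.3],
    [33, -130, 0, 0, 0.3],
    [42, -160, 0, 0, 0.3],
    [42, -160, 0, 0, 0.3],
  ],
)

```text
t: 5.45
eef_pos: [541.4, 69.1, 362.9]
tcp_rot: [-3.141, 0.001, -0.024]
ft_force: [-1.3, -0.5, -0.1]
opening: 0.44
grip_force: 30.0
```

```bash
python3 - <<'E'
from h import *
c,T,s=wrist(); save(c,"w2"); d=get("side"); save(d,"s2"); print(s["t"],s["eef_pos"].round(1))
cv2.imwrite("pics/m2.png",np.hstack([cv2.resize(x["frame"],(400,250)) for x in(c,d)])[:,:,::-1])
cr=(599,282,105)
print("crock rim pred: wrist",proj(c,cr,T),"side",proj(d,cr))
p=s["eef_pos"]; print("foot if vertical: wrist",proj(c,p+[0,0,19-238],T),"side",proj(d,p+[0,0,19-238]),"grasp side",proj(d,p+[0,0,19]))
E
```

```text
5.45 [541.4  69.1 362.9]
crock rim pred: wrist (np.float64(137.32865433137263), np.float64(119.56837069360978)) side (np.float64(234.67775431895825), np.float64(264.83053545076746))
foot if vertical: wrist (np.float64(316.03411090774904), np.float64(168.97545109458179)) side (np.float64(320.13874664981955), np.float64(210.2588186093731)) grasp side (np.float64(322.4309645849838), np.float64(125.46962045750016))
```

View pics/m2.png

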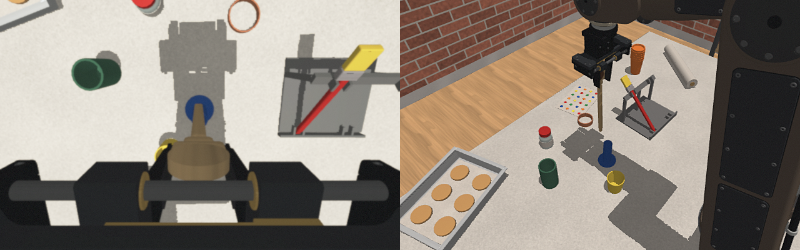

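The wrist half shows the spoon hanging with its foot at about (320,168) in full-frame pixels, close to the vertical prediction of (316,169). The crock rim is near the predicted (137,120). I'll go over the cup and measure the tilt there.

arm_command(
  targets=[
    [11, -45, 0, 0, 0.3],
    [22, -90, 0, 0, 0.3],
    [33, -135, 0, 0, 0.3],
    [44, -180, 0, 0, 0.3],
    [52, -214, 0, 0, 0.3],
  ],
)

```text
t: 6.05
eef_pos: [599.0, 279.3, 363.3]
tcp_rot: [3.141, 0.0, -0.029]
ft_force: [-0.1, -0.3, -0.6]
opening: 0.439
grip_force: 30.0
```

arm_command(
  targets=[
    [0, 0, 0, 0, 0.3],
    [0, 0, 0, 0, 0.3],
  ],
)

```text
t: 6.25
eef_pos: [598.5, 277.5, 363.0]
tcp_rot: [3.141, 0.001, -0.028]
ft_force: [-0.9, 0.2, -0.8]
opening: 0.438
grip_force: 30.0
```

```bash
cat > meas.py <<'E'
import sys
from h import *
def run(col,out,top):
    c,T,s=wrist(); d=get("side"); save(d,out+"s"); save(c,out+"w"); p=s["eef_pos"]; print(s["t"],p.round(1),s["tcp_rot"].round(3))
    fw=proj(c,p+[0,0,-219],T); fs=proj(d,p+[0,0,-219]); gs=proj(d,p+[0,0,-10])
    rw=[int(v) for v in(fw[0]-35,fw[1]-25,fw[0]+35,fw[1]+60)]; rs=[int(v) for v in(fs[0]-25,gs[1],fs[0]+25,fs[1]+20)]
    mw=mask(c,*col,rw); ms=mask(d,*col,rs); lw,ls=line(mw),line(ms)
    q,u=line3(c,lw,d,ls,T); print("dir",u.round(3),"px",mw.sum()//255,ms.sum()//255)
    for cc,l,TT,e in((c,lw,T,0),(d,ls,None,1)):
        px=[l[0]+k*l[1] for k in l[2:]]; f=min(px,key=lambda v:v[1]) if e==0 else max(px,key=lambda v:v[1]); print("foot px",f.round(1),"3D",closest(q,u,cc,f,TT).round(1))
    z=s["eef_pos"][2]; print("axis at tcp z",(q+u*((z-q[2])/u[2])).round(1))
    cv2.imwrite(f"pics/{out}m.png",np.hstack([cv2.resize(c["frame"][max(0,rw[1]-60):rw[1]+140,max(rw[0]-120,0):rw[0]+200],(400,250)),cv2.resize(d["frame"][max(0,rs[1]-20):rs[1]+180,max(0,rs[0]-120):rs[0]+200],(400,250))])[:,:,::-1])
    return c,T,d
E
python3 - <<'E'
from meas import *
c,T,d=run(((8,60,50),(25,220,255)),"a",0)
m=mask(d,(60,60,15),(95,255,255),(190,230,270,320)); p=cv2.findNonZero(m)[:,0]
print(p.min(0),p.max(0),"side rim pred",proj(d,(599,282,105)),[proj(d,(599+31*np.cos(a),282+31*np.sin(a),105)) for a in np.arange(0,6.3,1.57)])
E
```

```text
6.25 [598.5 277.5 363. ] [ 3.141e+00  1.000e-03 -2.800e-02]
dir [ 0.054 -0.004  0.999] px 1371 591
foot px [316.9 165.9] 3D [598.4 276.2 124.8]
foot px [234.6 252.9] 3D [599.3 276.1 141.4]
axis at tcp z [611.2 275.3 363. ]
[221 254] [252 301] side rim pred (np.float64(234.67775431895825), np.float64(264.83053545076746)) [(np.float64(224.93253646691375), np.float64(257.0680342992583)), (np.float64(223.64686841494728), np.float64(273.98708868792073)), (np.float64(244.67816123457243), np.float64(272.82479808033065)), (np.float64(245.36081519591204), np.float64(255.98787928096655)), (np.float64(224.9671502891026), np.float64(257.0401759531528))]
```

View pics/am.png

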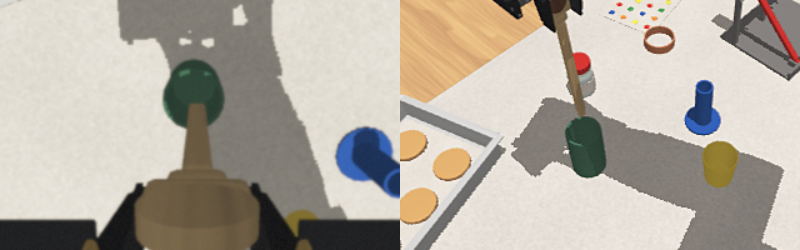

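The handle's foot is over the cup mouth at about (599,276,141), tilted about 3°. The left half of the picture shows it inside the rim. I'll shift +4 in y and lower.

arm_command(
  targets=[
    [0, -4, 25, 0, 0.3],
    [0, -4, 55, 0, 0.3],
    [0, -4, 85, 0, 0.3],
    [0, -4, 110, 0, 0.3],
    [0, -4, 122, 0, 0.3],
  ],
)

```text
t: 6.85
eef_pos: [597.9, 280.2, 239.9]
tcp_rot: [3.141, 0.002, -0.03]
ft_force: [-0.1, -0.4, -0.2]
opening: 0.442
grip_force: 30.0
```

arm_command(
  targets=[
    [0, 0, 3, 0, 0.3],
    [0, 0, 6, 0, 0.3],
    [0, 0, 9, 0, 0.3],
    [0, 0, 11, 0, 0.3],
    [0, 0, 11, 0, 0.3],
  ],
)

```text
t: 7.35
eef_pos: [598.4, 282.0, 230.9]
tcp_rot: [-3.142, -0.0, -0.028]
ft_force: [0.2, 0.1, -0.1]
opening: 0.436
grip_force: 30.0
```

arm_command(
  targets=[
    [0, 0, 1, 0, 0.3],
    [0, 0, 2, 0, 0.3],
    [0, 0, 3, 0, 0.3],
    [0, 0, 3, 0, 0.3],
  ],
)

```text
t: 7.75
eef_pos: [598.3, 282.0, 227.4]
tcp_rot: [3.141, 0.0, -0.028]
ft_force: [-0.1, 0.8, -1.0]
opening: 0.435
grip_force: 30.0
```

arm_command(
  targets=[
    [0, 0, 1, 0, 0.3],
    [0, 0, 2, 0, 0.3],
    [0, 0, 2, 0, 0.3],
  ],
)

```text
t: 8.05
eef_pos: [598.3, 282.0, 225.4]
tcp_rot: [3.141, 0.0, -0.028]
ft_force: [-0.3, -0.2, -1.6]
opening: 0.437
grip_force: 30.0
```

arm_command(
  targets=[
    [0, 0, 1, 0, 0.3],
    [0, 0, 2, 0, 0.3],
    [0, 0, 3, 0, 0.3],
    [0, 0, 3, 0, 0.3],
  ],
)

```text
t: 8.45
eef_pos: [598.6, 282.0, 223.1]
tcp_rot: [-3.141, -0.001, -0.028]
ft_force: [-0.2, -0.4, 3.3]
opening: 0.439
grip_force: 30.0
```

Contact at 3 N means the foot is on the floor. I'll release and rise.

arm_command(
  targets=[
    [0, 0, -1, 0, 0.55],
    [0, 0, -1, 0, 0.7],
    [0, 0, -1, 0, 0.8],
    [0, 0, -1, 0, 0.9],
    [0, 0, -1, 0, 0.9],
  ],
)

```text
t: 8.95
eef_pos: [598.3, 282.0, 223.5]
tcp_rot: [3.141, 0.0, -0.028]
ft_force: [0.3, 0.4, 0.0]
opening: 0.8
grip_force: 0.0
```

arm_command(
  targets=[
    [0, 0, 0, 0, 0.9],
    [0, 0, -25, 0, 0.9],
    [0, 0, -65, 0, 0.9],
    [0, 0, -105, 0, 0.9],
    [0, 0, -125, 0, 0.9],
  ],
)

```text
t: 9.45
eef_pos: [598.8, 282.2, 352.4]
tcp_rot: [-3.14, -0.004, -0.028]
ft_force: [0.2, 0.4, 0.0]
opening: 0.897
grip_force: 0.0
```

```bash
python3 go.py 604 -180.5 280; python3 - <<'E'
from h import *
c=get("side"); w=get("wrist")
cv2.imwrite("pics/b.png",np.hstack([cv2.resize(c["frame"][150:350,130:450],(400,250)),cv2.resize(w["frame"],(400,250))])[:,:,::-1])
E
```

```text
t 9.45 pos [598.8 282.2 352.4] rot [-3.14  -0.004 -0.028] shift [ 17.9 462.4  71.8] turn -0.0 F [0.2 0.4 0. ] op 0.897 g 0.0
```

View pics/b.png

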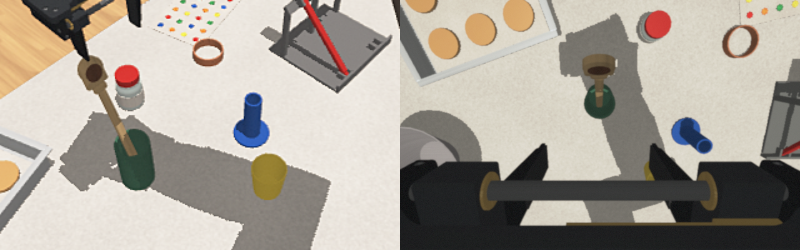

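The spoon stands in the green cup, leaning slightly on the rim. Now for the brush.

arm_command(
  targets=[
    [2, 45, 0, 0, 0.9],
    [4, 90, 0, 0, 0.9],
    [6, 135, 0, 0, 0.9],
    [8, 180, 0, 0, 0.9],
    [9, 225, 10, 0, 0.9],
  ],
)

```text
t: 10.05
eef_pos: [600.9, 55.1, 338.3]
tcp_rot: [3.142, -0.001, -0.028]
ft_force: [1.3, -0.0, -0.3]
opening: 0.899
grip_force: 0.0
```

arm_command(
  targets=[
    [2, 45, 10, 0, 0.9],
    [4, 90, 20, 0, 0.9],
    [6, 135, 30, 0, 0.9],
    [8, 180, 40, 0, 0.9],
    [9, 225, 50, 0, 0.9],
  ],
)

```text
t: 10.55
eef_pos: [603.1, -170.1, 286.9]
tcp_rot: [-3.141, 0.002, -0.028]
ft_force: [0.9, 0.6, 0.2]
opening: 0.9
grip_force: 0.0
```

arm_command(
  targets=[
    [0, 12, 10, 0, 0.9],
    [0, 12, 10, 0, 0.9],
    [0, 12, 10, 0, 0.9],
  ],
)

```text
t: 10.85
eef_pos: [603.3, -179.4, 278.1]
tcp_rot: [-3.141, 0.001, -0.028]
ft_force: [0.3, 0.4, -0.2]
opening: 0.899
grip_force: 0.0
```

```bash
python3 go.py 604 -180.5 158; python3 - <<'E'
from h import *
c,T,s=wrist(); save(c,"w5")
m=mask(c,(22,110,60),(35,255,255),(230,100,400,260)); p=cv2.findNonZero(m)[:,0]; print(p.min(0),p.max(0),p.mean(0),cv2.minAreaRect(p))
print("pred 238",proj(c,(604,-180.5,177),T)); a=p.mean(0); print(onz(c,*a,177,T))
for k in (-18,18): print([np.round(proj(c,(436.5+.707*l-0.028*-k*0,-176.2-.0197*l+k,9+.707*l),T),1) for l in (225,271)])
E
```

```text
t 10.85 pos [ 603.3 -179.4  278.1] rot [-3.141e+00  1.000e-03 -2.800e-02] shift [  0.9   1.1 120.1] turn 0.0 F [ 0.3  0.4 -0.2] op 0.899 g 0.0
[294 162] [341 203] [317.25535332 181.96734475] ((317.4999694824219, 182.49998474121094), (46.99999237060547, 40.99999237060547), 0.0)
pred 238 (np.float64(316.8510823855057), np.float64(196.3698922871656))
[ 615.92017053 -181.15973899  177.        ]
[array([338.8, 202.6]), array([342.2, 172.4])]
[array([295.9, 203.7]), array([292.4, 173.7])]
```

arm_command(
  targets=[
    [1, 1, 40, 0, 0.9],
    [1, 1, 80, 0, 0.9],
    [1, 1, 110, 0, 0.9],
    [1, 1, 120, 0, 0.8],
    [1, 1, 120, 0, 0.7],
  ],
)

```text
t: 11.4
eef_pos: [604.5, -180.2, 158.3]
tcp_rot: [-3.141, 0.001, -0.027]
ft_force: [-1.1, 0.1, 0.5]
opening: 0.782
grip_force: 0.0
```

arm_command(
  targets=[
    [0, 0, 0, 0, 0.25],
    [0, 0, 0, 0, 0.25],
    [0, 0, 0, 0, 0.25],
    [0, 0, 0, 0, 0.25],
    [0, 0, 0, 0, 0.25],
  ],
)

```text
t: 11.9
eef_pos: [604.5, -181.5, 159.1]
tcp_rot: [3.141, -0.001, -0.028]
ft_force: [0.2, 0.5, 2.4]
opening: 0.377
grip_force: 30.0
```

arm_command(
  targets=[
    [0, 0, 0, 0, 0.25],
    [0, 0, 0, 0, 0.25],
    [0, 0, 0, 0, 0.25],
  ],
)

```text
t: 12.2
eef_pos: [604.5, -181.5, 159.0]
tcp_rot: [3.141, -0.001, -0.028]
ft_force: [-1.5, -0.1, 5.2]
opening: 0.374
grip_force: 30.0
```

arm_command(
  targets=[
    [-15, 0, -15, 0, 0.25],
    [-31, 0, -28, 0, 0.25],
    [-48, 0, -39, 0, 0.25],
    [-66, 0, -48, 0, 0.25],
    [-85, 0, -56, 0, 0.25],
  ],
)

```text
t: 12.7
eef_pos: [519.1, -179.0, 215.0]
tcp_rot: [3.141, -0.001, -0.028]
ft_force: [0.9, -0.0, 0.1]
opening: 0.371
grip_force: 30.0
```

arm_command(
  targets=[
    [-20, 0, -6, 0, 0.25],
    [-41, 0, -10, 0, 0.25],
    [-61, 0, -13, 0, 0.25],
    [-85, 0, -14, 0, 0.25],
    [-85, 0, -14, 0, 0.25],
  ],
)

```text
t: 13.2
eef_pos: [432.8, -176.4, 228.9]
tcp_rot: [3.142, 0.0, -0.029]
ft_force: [1.4, 0.4, -0.6]
opening: 0.376
grip_force: 30.0
```

arm_command(
  targets=[
    [0, 0, -25, 0, 0.25],
    [0, 0, -55, 0, 0.25],
    [0, 0, -85, 0, 0.25],
    [0, 0, -115, 0, 0.25],
    [0, 0, -135, 0, 0.25],
  ],
)

```text
t: 13.7
eef_pos: [435.4, -176.8, 365.5]
tcp_rot: [3.141, -0.002, -0.028]
ft_force: [0.2, -1.4, -1.3]
opening: 0.377
grip_force: 30.0
```

```bash
python3 go.py 505 68 364;
```

```text
t 13.7 pos [ 435.4 -176.8  365.5] rot [ 3.141e+00 -2.000e-03 -2.800e-02] shift [  62.8 -246.7    1.4] turn -0.0 F [ 0.2 -1.4 -1.3] op 0.377 g 30.0
```

arm_command(
  targets=[
    [8, -30, 0, 0, 0.25],
    [19, -75, 0, 0, 0.25],
    [30, -120, 0, 0, 0.25],
    [42, -165, 0, 0, 0.25],
    [53, -208, 0, 0, 0.25],
  ],
)

```text
t: 14.2
eef_pos: [494.2, 32.0, 363.5]
tcp_rot: [3.142, -0.0, -0.028]
ft_force: [1.0, 0.1, -0.8]
opening: 0.379
grip_force: 30.0
```

arm_command(
  targets=[
    [7, -25, 0, 0, 0.25],
    [11, -38, 0, 0, 0.25],
    [11, -38, 0, 0, 0.25],
    [11, -38, 0, 0, 0.25],
  ],
)

```text
t: 14.6
eef_pos: [505.4, 66.9, 363.4]
tcp_rot: [3.141, 0.0, -0.028]
ft_force: [0.2, -0.5, -0.7]
opening: 0.377
grip_force: 30.0
```

```bash
python3 - <<'E'
from meas import *
c,T,d=run(((-10,130,40),(10,255,255)),"e",0)
B=((100,120,30),(125,255,255))
m=mask(d,*B,(300,200,365,280)); p=cv2.findNonZero(m)[:,0]; 
tube=p[p[:,1]<248]; print("tube side: top row",p[:,1].min(),"cols by row",[(r,p[p[:,1]==r][:,0].min(),p[p[:,1]==r][:,0].max()) for r in range(p[:,1].min(),p[:,1].max()+1,3)])
for z in(105,50,6): print("side pred",z,np.round(proj(d,(505,68,z)),1))
print("rim pts",[np.round(proj(d,(505+17*np.cos(a),68+17*np.sin(a),105)),1) for a in np.arange(0,6.3,.785)])
print("disc left/right/bottom pred",[np.round(proj(d,(505+36*np.cos(a),68+36*np.sin(a),3)),1) for a in np.arange(0,6.3,.4)])
E
```

```text
14.6 [505.4  66.9 363.4] [ 3.141  0.    -0.028]
dir [-0.055 -0.001  0.998] px 1111 425
foot px [316.6 161. ] 3D [515.5  65.8 149.6]
foot px [329.8 215.1] 3D [515.9  65.8 143.6]
axis at tcp z [503.7  65.5 363.4]
tube side: top row 224 cols by row [(224, np.int32(330), np.int32(334)), (227, np.int32(326), np.int32(337)), (230, np.int32(326), np.int32(338)), (233, np.int32(326), np.int32(338)), (236, np.int32(326), np.int32(338)), (239, np.int32(325), np.int32(338)), (242, np.int32(325), np.int32(337)), (245, np.int32(324), np.int32(337)), (248, np.int32(320), np.int32(341)), (251, np.int32(318), np.int32(343)), (254, np.int32(317), np.int32(344)), (257, np.int32(317), np.int32(344)), (260, np.int32(318), np.int32(343)), (263, np.int32(320), np.int32(342)), (266, np.int32(324), np.int32(338))]
side pred 105 [332.2 229.1]
side pred 50 [331.4 243.9]
side pred 6 [330.7 255. ]
rim pts [array([326.5, 225.4]), array([324.9, 229.5]), array([327.5, 233.5]), array([333. , 234.9]), array([338. , 232.9]), array([339.6, 228.8]), array([336.9, 224.9]), array([331.5, 223.5]), array([326.6, 225.4])]
disc left/right/bottom pred [array([319.5, 248. ]), array([316.7, 252. ]), array([316.1, 256.7]), array([317.8, 261.3]), array([321.5, 265. ]), array([326.8, 267.3]), array([332.8, 267.8]), array([338.4, 266.3]), array([342.7, 263.1]), array([345. , 258.8]), array([345.1, 254. ]), array([342.9, 249.7]), array([338.8, 246.3]), array([333.6, 244.4]), array([327.9, 244.2]), array([322.6, 245.9])]
```

View pics/em.png

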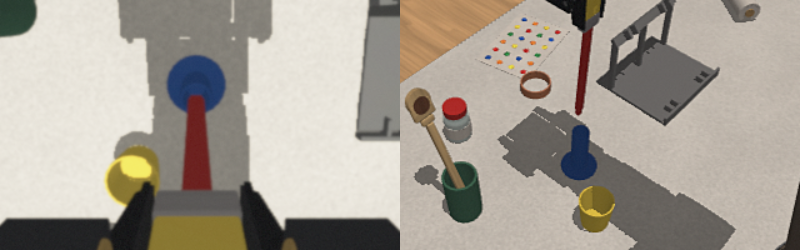

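The brush hangs at about (330,215) in the side view, with its foot at (515.7,65.8,144). That is 11 mm ahead of the tube's axis at (505,68), so I'll correct it and lower partway.

arm_command(
  targets=[
    [-6, -1, 0, 0, 0.25],
    [-11, -2, 0, 0, 0.25],
    [-11, -2, 10, 0, 0.25],
    [-11, -2, 20, 0, 0.25],
    [-11, -2, 30, 0, 0.25],
  ],
)

```text
t: 15.2
eef_pos: [494.2, 69.7, 332.5]
tcp_rot: [3.141, 0.001, -0.028]
ft_force: [-0.0, 0.6, -1.5]
opening: 0.376
grip_force: 30.0
```

```bash
python3 - <<'E'
from meas import *
c,T,d=run(((-10,130,40),(10,255,255)),"f",0)
a=cv2.resize(c["frame"][80:230,220:420],(400,300),interpolation=2); b=cv2.resize(d["frame"][150:300,250:450],(400,300),interpolation=2)
cv2.imwrite("pics/fz.png",np.hstack([a,b])[:,:,::-1])
E
```

```text
15.2 [494.2  69.7 332.5] [ 3.141e+00  1.000e-03 -2.800e-02]
dir [-0.053  0.     0.999] px 1102 395
foot px [316.8 160. ] 3D [504.1  68.4 110.8]
foot px [332.5 228.1] 3D [504.1  68.4 109.9]
axis at tcp z [492.2  68.5 332.5]
```

View pics/fz.png

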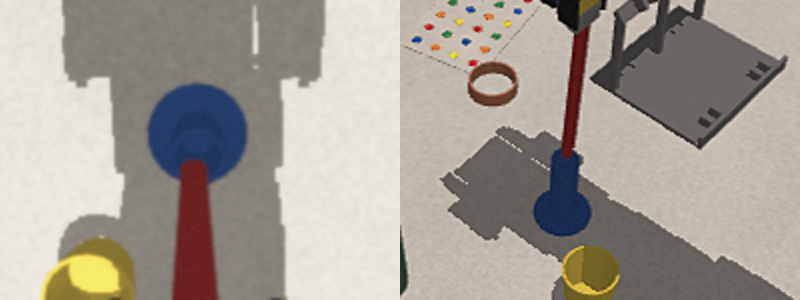

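The foot is at (504,68,110) with the tube's axis at (505,67–68); in the left crop the handle end sits over the mouth at (195,160). I'll insert it, easing x forward to straighten it.

arm_command(
  targets=[
    [0.5, 1, 8, 0, 0.25],
    [1, 1, 16, 0, 0.25],
    [2, 1, 24, 0, 0.25],
    [3, 1, 32, 0, 0.25],
    [4, 1, 40, 0, 0.25],
  ],
)

```text
t: 15.8
eef_pos: [498.4, 68.7, 292.9]
tcp_rot: [3.141, 0.0, -0.028]
ft_force: [0.1, -0.8, -0.5]
opening: 0.374
grip_force: 30.0
```

arm_command(
  targets=[
    [1, 0, 10, 0, 0.25],
    [2, 0, 20, 0, 0.25],
    [3, 0, 30, 0, 0.25],
    [4, 0, 40, 0, 0.25],
    [5, 0, 50, 0, 0.25],
  ],
)

```text
t: 16.3
eef_pos: [503.3, 68.5, 242.7]
tcp_rot: [3.141, 0.0, -0.028]
ft_force: [-0.7, -0.5, -0.9]
opening: 0.377
grip_force: 30.0
```

arm_command(
  targets=[
    [1, 0, 3, 0, 0.25],
    [1, 0, 6, 0, 0.25],
    [2, 0, 9, 0, 0.25],
    [2, 0, 11, 0, 0.25],
    [2, 0, 11, 0, 0.25],
  ],
)

```text
t: 16.8
eef_pos: [505.2, 68.4, 232.4]
tcp_rot: [3.141, 0.0, -0.028]
ft_force: [-2.1, -1.3, -1.1]
opening: 0.371
grip_force: 30.0
```

arm_command(
  targets=[
    [0, 0, 2, 0, 0.25],
    [0, 0, 4, 0, 0.25],
    [0, 0, 6, 0, 0.25],
    [0, 0, 7, 0, 0.25],
    [0, 0, 7, 0, 0.25],
  ],
)

```text
t: 17.3
eef_pos: [505.3, 68.5, 225.4]
tcp_rot: [3.141, 0.0, -0.028]
ft_force: [-2.0, -0.5, -2.1]
opening: 0.376
grip_force: 30.0
```

arm_command(
  targets=[
    [0, 0, 1, 0, 0.25],
    [0, 0, 2, 0, 0.25],
    [0, 0, 2, 0, 0.25],
  ],
)

```text
t: 17.6
eef_pos: [505.3, 68.5, 223.5]
tcp_rot: [3.141, 0.0, -0.028]
ft_force: [-0.6, -1.2, -0.4]
opening: 0.377
grip_force: 30.0
```

arm_command(
  targets=[
    [0, 0, 1, 0, 0.25],
    [0, 0, 1, 0, 0.25],
    [0, 0, 2, 0, 0.25],
    [0, 0, 2, 0, 0.25],
  ],
)

```text
t: 18.0
eef_pos: [505.3, 68.5, 221.5]
tcp_rot: [3.141, 0.0, -0.028]
ft_force: [-0.6, -0.6, -0.4]
opening: 0.375
grip_force: 30.0
```

Very near the floor now (under 2 mm to go). I'll release slowly and rise.

arm_command(
  targets=[
    [0, 0, 0, 0, 0.5],
    [0, 0, 0, 0, 0.6],
    [0, 0, 0, 0, 0.7],
    [0, 0, 0, 0, 0.8],
    [0, 0, 0, 0, 0.8],
  ],
)

```text
t: 18.5
eef_pos: [505.4, 68.5, 221.6]
tcp_rot: [3.142, -0.0, -0.028]
ft_force: [0.1, 1.9, -0.3]
opening: 0.742
grip_force: 0.0
```

arm_command(
  targets=[
    [0, 0, -10, 0, 0.8],
    [0, 0, -40, 0, 0.8],
    [0, 0, -80, 0, 0.8],
    [0, 0, -115, 0, 0.8],
    [0, 0, -130, 0, 0.8],
  ],
)

```text
t: 19.0
eef_pos: [505.9, 68.6, 355.7]
tcp_rot: [-3.141, -0.005, -0.028]
ft_force: [0.1, 0.7, -1.0]
opening: 0.803
grip_force: 0.0
```

arm_command(
  targets=[
    [0, 40, 0, 0, 0.8],
    [0, 85, 0, 0, 0.8],
    [0, 130, 0, 0, 0.8],
    [0, 170, 0, 0, 0.8],
    [0, 170, 0, 0, 0.8],
  ],
)

```text
t: 19.5
eef_pos: [500.3, -105.1, 352.2]
tcp_rot: [3.141, -0.0, -0.032]
ft_force: [0.0, 1.1, -0.1]
opening: 0.8
grip_force: 0.0
```

```bash
python3 - <<'E'
from h import *
c=get("side"); w=get("top"); print(env.state()["t"])
for n,z in(("spoonfoot",6),("x",0)): pass
cv2.imwrite("pics/g.png",np.hstack([cv2.resize(c["frame"][120:320,170:390],(440,400)),cv2.resize(w["frame"][100:300,170:350],(360,400))])[:,:,::-1])
# tops: side and top pixel of brush head
mt=mask(w,(20,110,60),(35,255,255),(270,200,330,262)); ms=mask(c,(20,110,60),(35,255,255),(300,150,360,225))
if mt.any() and ms.any():
    a=cv2.findNonZero(mt)[:,0].mean(0); b=cv2.findNonZero(ms)[:,0].mean(0); print("brush yellow",a,b,tri(*ray(w,*a),*ray(c,*b)))
print("pred head at s=248:",proj(c,(505,68,254)),proj(w,(505,68,254)))
E
```

```text
19.6
brush yellow [288.65       244.67142857] [342.75213675 185.64957265] (array([486.27992458,  66.44257396, 256.68268237]), np.float64(0.42477679898616233))
pred head at s=248: (np.float64(334.96767217181485), np.float64(182.71289806054156)) (np.float64(287.96795730275613), np.float64(235.41741652972604))
```

View pics/g.png

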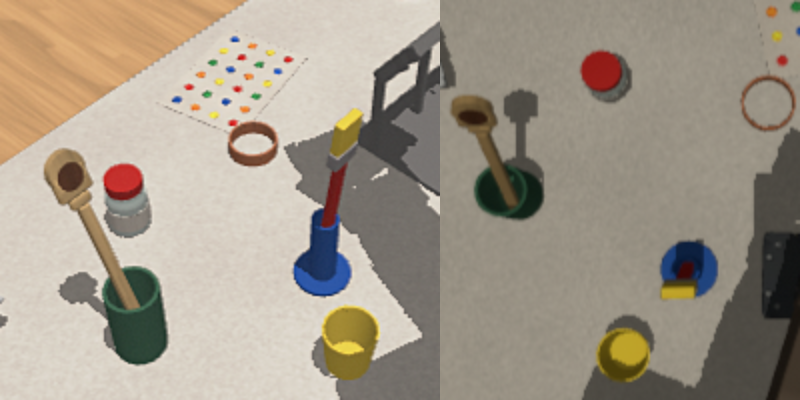

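Both tools stand head-up with their feet down: the spoon in the green cup at (110,310) and the brush in the blue tube at (325,245). The brush head is at the expected height, about 256 mm. The cup, jar and cutter are where they were. Handing in.

```bash
python3 -c "
from cell import env
print(env.job_done())"
```

```text
the job is handed in; nothing more can be done
None
```

The spoon stands handle-down in the green cup, leaning on its rim, and the brush stands handle-down in the blue tube; the yellow cup, jar and cutter look unmoved in the last pictures, and the job was handed in at about 20 s.

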